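# Refit the lever of a vacuum selector valve and set it to green

### The job

The lever of the desiccator's vacuum valve has come off. Put it back on the valve's upright splined stem, feeling gently for the one position in which the splines mesh rather than forcing it, and push it fully home; then, with it home, turn the lever (and the stem with it) counter-clockwise as seen from above until its arm lies over the green mark, and let go. Leave the tube rack, beaker, jar and calculator where they are.

Things in the scene. Friction and masses are not known exactly. Their poses are not given: they have to be found in the camera images.
- lever: Loose lever, 0.2 to 0.45 kg, flat on the bench, right way up. Steel hub 34 mm high, 47 mm across, with two flat sides 51 mm apart (26 mm long, facing +y and -y) to grip from above. Origin: centre of the hub's underside, on the bore axis; z up; +x along the blue arm (18 mm wide, 10 mm thick, underside flush with the hub's, 116 mm long from the axis).
- hub_top (a point): Centre of the hub's top face, 34 mm above the lever's origin. The bore runs through: its lowest 6 mm is a plain counterbore 37 mm wide; above it six teeth 5.5 mm wide, tips on a 23 mm circle, at 30, 90, 150, 210, 270 and 330 degrees from +x. The slot at 0 degrees (arm side) is blanked off, so the lever meshes in one rotation only, with about 4 degrees of play either way.
- knob (a point): Point on the lever's underside plane under its black knob, 105 mm from the bore axis along +x. The knob is 26 mm wide, its top 38 mm above the underside.
- valve: Fixed valve: grey plate 205 x 210 mm, 8 mm thick (x from -60 to 145, y from -105 to 105 mm), flange 68 mm wide, white round body 58 mm wide, top at 45 mm; hose stubs to +y and -y (80 mm out, 28 mm high). Origin: on the stem axis at bench height, z up. Angles are counter-clockwise from its +x. Pressing the lever on it with more than about 50 N damages it.
- stem_top (a point): Centre of the upright stem's tip, 84 mm above the bench. From 50 to 78 mm the core is 20 mm wide, then a cone narrows to 12 mm. Five splines 5 mm wide, out to a 34 mm circle, from 50 to 74 mm, at 60, 120, 180, 240 and 300 degrees from the stem's wide gap (red line in it). The lever goes on with its arm over this gap. Axes as valve: they do not turn with the stem.
- seat (a point): Top of the stem's shoulder (42 mm wide, 45 to 50 mm above the bench) on the stem axis: the lever's origin is here when fully home. With its teeth resting unmeshed on the spline ends it is 18 mm higher. Axes as valve.
- stem_arc (a point): Middle of the dashed white arc on the plate, 91 mm from the axis at -34.4 degrees. At the start the stem's wide gap points anywhere from -66 to -3 degrees, along this arc; its exact angle is not measured: find it by feel or sight. The stem turns under stiff friction (about 0.15 N m), stays where it is left, and has stops at -74 and +54 degrees.
- green_mark (a point): Point 105 mm from the stem axis at +22.9 degrees (0.40 rad) in the valve's frame, at shoulder height, above the green radial stripe on the plate: knob belongs here at the end.
- rack: White tube rack with capped tubes, 75 x 170 mm, 80 mm high. Origin under its centre. Leave alone.
- beaker: Clear plastic beaker, 68 mm wide, 85 mm high. Origin under its centre. Leave alone.
- jar: Amber jar, 64 mm wide, 100 mm high. Origin under its centre. Leave alone.
- calculator: Black pocket calculator, 150 x 80 mm, 14 mm thick (17 mm over the keys). Origin under its centre. Leave alone.
Not all that is in view belongs to the job. Several things look just like the lever: the one meant starts farthest to the robot's left.

How it is judged:
By the outcome, as a careful person would: the job done as asked, in the order asked, and still so for the second after the job is handed in, with the robot touching nothing.
It also fails if it takes over 64 s, if anything falls off the work surface, if the arm or the gripper's body presses on something with over 40 N, if the wrist force passes 120 N, or if a joint passes its speed limit or range.

### The arm

A 7-joint arm with a two-finger parallel gripper is mounted at the origin on the work surface. World frame = base frame: x ahead of the robot, y to its left, z up, the work surface at z = 0. Lengths are in m, angles in rad, forces in N, time in s.
With the tool pointing down it reaches from about 0.4 to 0.85 m from the base axis. Payload 4.5 kg.
Tool frame: the origin (TCP) lies on the centre line of the jaws, within the pads' length; the fingertips stand 14 mm ahead of it and the grasp point (between the pads) lies 5 mm behind it; y points along the fingers, z is the direction in which the jaws open and shut, and the axes are right-handed (so a half turn about y gives the same grasp; the last joint's range is limited). The gripper opens to 88 mm and grips with 3 to 60 N. Pads are 18 mm wide; open, the fingers measure 123 mm over their backs; the gripper's body (75 mm by 187 mm) begins 45 mm behind the grasp point.
Start: joints at [1.29, 0.689, -0.195, 1.565, 0.157, 0.902, -0.215], TCP at [0.194, -0.594, 0.253] pointing down, gripper open.
Joint ranges: [-3.01, 3.01], [-0.46, 2.08], [-1.47, 1.51], [0.13, 2.56], [-1, 4.14], [0.04, 2.09], [-2.66, 2.66]. Speed limits (rad/s): [2.57, 2.57, 3.14, 3.14, 3.14, 3.14, 3.14].

### API

Orientations are given as a unit quaternion [x, y, z, w].
In Python, from plant import get_state, imaging, job gives the robot as it stands.
- The arm moves only by the tool send_rows, never from a script. Its argument "motion" is a list that holds one entry, the list of rows, each a list of 7 numbers: the turn, a rotation vector about the tool's x, y, z scaled (see below), then the shift along the tool's x, y, z scaled (see below), then the gripper's target within -1 to 1 (shut at 1, half-way at 0, fully open at -1). In form: [[[rx, ry, rz, tx, ty, tz, gripper], ...]]. A call has exactly 5 rows; each row shifts and turns the commanded pose from where the row before left it, along the tool's axes as they then stand; what a row does not reach is not made up. The controller multiplies each number of a shift by 0.02 m and each number of a turn by 0.08 rad. A row lasts 1/12 s, in which the tool goes at most 41.7 mm and 7.16 degrees, less where a joint would pass 70% of its speed; a pose out of reach is approached as far as the arm can. A call with a number of a shift or a turn outside -1 to 1 is refused whole. A call with a gripper value outside its range is refused whole. The fingers move at their own pace and stop on an object; "force" is the grip in N (left out, the last holds). Time passes only in rows, so rows that do not move let the fingers close, or fill a call up. It gives the time, the measured TCP pose, the force and the opening at its end, in the units of the state.
- get_state(): the state, without advancing time (a new reading comes with each control period).
- imaging.snapshot(name): name is "side" or "top"; returns a dict with "img" (480x640x3 uint8, red, green, blue), "camera_matrix" (3x3 intrinsics, pixels), "dist_coeffs" ([k1, k2, p1, p2, k3] as OpenCV has them; the pictures are not rectified), "R" (3x3) and "t" (3): a world point X has camera coordinates R X + t. Camera axes: x right, y down, z forward; pixel columns grow to the right and rows downward; lengths in m; the calibration is good to about 2 mm. A picture is of the moment at which its call begins. There is no depth.
- job.finish_job(): hands the job in, once; it reports no verdict.
The state is a dict: "clock": time; "q": joint angles; "qd": joint speeds; "joint_torque": joint torques, N m; "tool_pos": TCP position; "eef_rot": TCP orientation; "contact_force": force on the tool from outside, world axes, zero at the start; "moment": the same for the moment, N m; "opening": opening from 0.0 (shut) to 1.0 (fully open).
Only numpy, scipy, OpenCV 4.12 (cv2) and the standard library are available. Lean on these libraries where they do the work, as an engineer would, in place of code of your own. Each camera call takes 0.05 s, during which the arm holds its last target.

## Working session

There is one attempt and no reset: what is moved stays moved. The work goes in short steps, Python scripts to look and compute and a tool call to move; the robot and the scene stay as the last step left them, time stands still between calls to the robot, and variables do not carry over. Pictures are saved under pics/ and viewed, and the job is handed in when it is done.

Besides the shell and the picture viewer there is one more tool, called after "Emit:" by a JSON object that holds its "name" and its "arguments", one argument or row to a line. send_rows: Moves the arm, as the interface text tells. Its arguments: {"type":"object","properties":{"motion":{"type":"array"},"force":{"type":"number"}},"required":["motion"]}

```bash
mkdir -p pics; ls; python3 - <<'E'
from plant import get_state, imaging, job
import cv2
s=get_state(); print(s)
for n in("side","top"):
    d=imaging.snapshot(n); cv2.imwrite(f"pics/{n}0.png",d["img"][:,:,::-1]); print(n,d["camera_matrix"],d["dist_coeffs"],d["R"],d["t"])
E
```

```text
pics
{'clock': 0.0, 'q': array([ 1.28977005,  0.68999082, -0.19450864,  1.56630675,  0.15730267,
        0.90249946, -0.21512455]), 'qd': array([-6.05401126e-04, -8.87839025e-04, -9.73719864e-04, -2.27239251e-03,
        5.00357135e-04, -1.81198141e-03, -1.18998223e-05]), 'joint_torque': array([-1.67364860e-04, -5.27572238e+01, -1.26748469e+00, -1.53427953e+01,
       -5.27760526e-02,  6.60628342e-03,  1.91449913e-04]), 'tool_pos': array([ 0.19330121, -0.59373603,  0.25191554]), 'eef_rot': array([-0.11101453,  0.69898479, -0.69773717,  0.11071983]), 'contact_force': array([ 0.00899705, -1.13863685, -0.56218997]), 'moment': array([-0.03357772,  0.00271925,  0.00272382]), 'opening': 0.9990286663056387}
side [[587.48942947   0.         316.62935328]
 [  0.         587.48942947 240.59249604]
 [  0.           0.           1.        ]] [-0.20024693  0.          0.          0.          0.        ] [[-0.95882837 -0.28397647 -0.0023507 ]
 [-0.18405777  0.62772032 -0.75636627]
 [ 0.21626581 -0.72479277 -0.65414413]] [0.5486068  0.16331422 1.35956908]
top [[461.0487547    0.         321.32511001]
 [  0.         461.0487547  242.64080859]
 [  0.           0.           1.        ]] [-0.07239853  0.          0.          0.          0.        ] [[ 0.03008961 -0.99954107  0.00350094]
 [-0.98799728 -0.03027266 -0.15147588]
 [ 0.15151235  0.00109893 -0.98845475]] [-0.01229326  0.55573495  1.08151819]
```

View pics/side0.png

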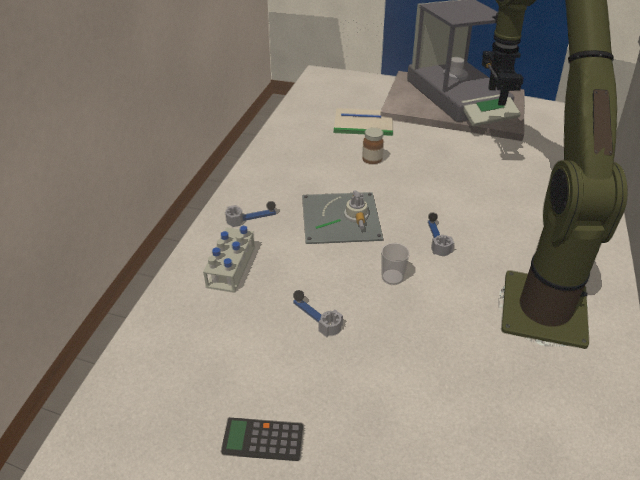

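View pics/top0.png

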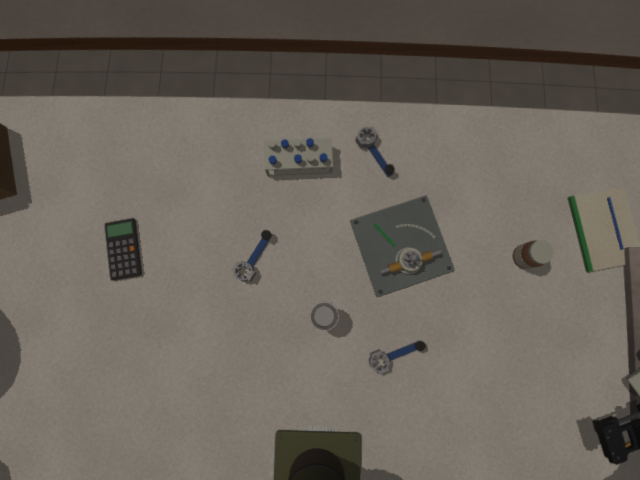

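View crops.

Things that could be taken for the lever, in the top view (left is robot's +y): hubs at (244,271), (367,136) and (379,361). By "farthest to the robot's left" it is (244,271), which is side view (331,321). I'll check it in close crops.

```bash
cat > h.py <<'E'
import numpy as np, cv2
from plant import get_state, imaging, job
from scipy.spatial.transform import Rotation as Ro
def ray(d,uv):
    p=cv2.undistortPoints(np.array([[uv]],float),d["camera_matrix"],np.array(d["dist_coeffs"]))[0,0]
    R=np.array(d["R"]);t=np.array(d["t"])
    return -R.T@t, R.T@np.array([p[0],p[1],1.])
def onz(d,uv,z):
    c,r=ray(d,uv); return c+r*(z-c[2])/r[2]
def proj(d,X):
    rv=cv2.Rodrigues(np.array(d["R"]))[0]
    return cv2.projectPoints(np.array([X],float),rv,np.array(d["t"]),d["camera_matrix"],np.array(d["dist_coeffs"]))[0][0,0]
def tri(d1,u1,d2,u2):
    c1,r1=ray(d1,u1);c2,r2=ray(d2,u2)
    s=np.linalg.lstsq(np.c_[r1,-r2],c2-c1,rcond=None)[0]
    a=c1+r1*s[0];b=c2+r2*s[1];return (a+b)/2,np.linalg.norm(a-b)
def crop(img,x0,y0,w,h,k,f):
    c=cv2.resize(img[y0:y0+h,x0:x0+w],None,fx=k,fy=k,interpolation=cv2.INTER_CUBIC); cv2.imwrite(f,c[:,:,::-1])
E
python3 - <<'E'
from h import *
import pickle
S=imaging.snapshot("side");T=imaging.snapshot("top");pickle.dump((S,T),open("st.pkl","wb"))
a=cv2.resize(T["img"][220:300,210:310],None,fx=4,fy=4,interpolation=2)
b=cv2.resize(S["img"][270:350,270:370],None,fx=4,fy=4,interpolation=2)
cv2.imwrite("pics/lev.png",np.hstack([a,b])[:,:,::-1])
a=cv2.resize(T["img"][190:300,345:460],None,fx=5,fy=5,interpolation=2)
cv2.imwrite("pics/val.png",a[:,:,::-1])
crop(S["img"],295,180,100,70,8,"pics/vals.png")
E
```

```text
(no output)
```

View pics/lev.png

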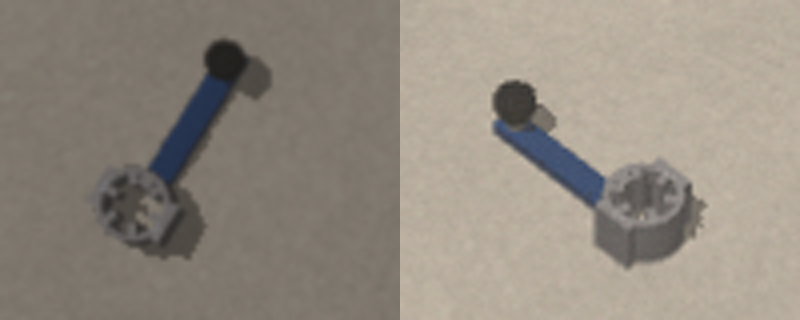

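View pics/val.png

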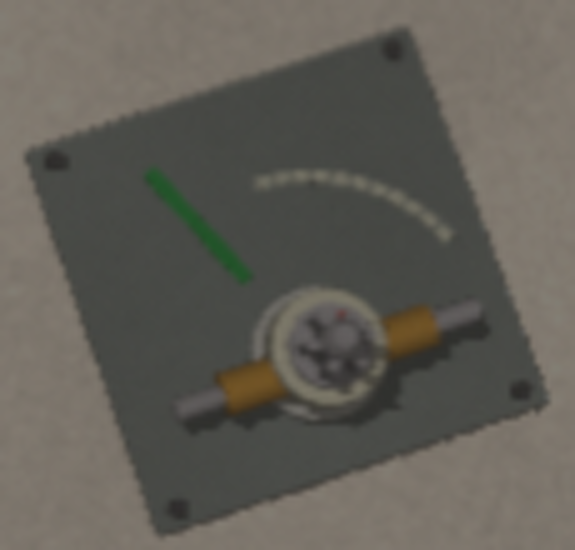

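View pics/vals.png

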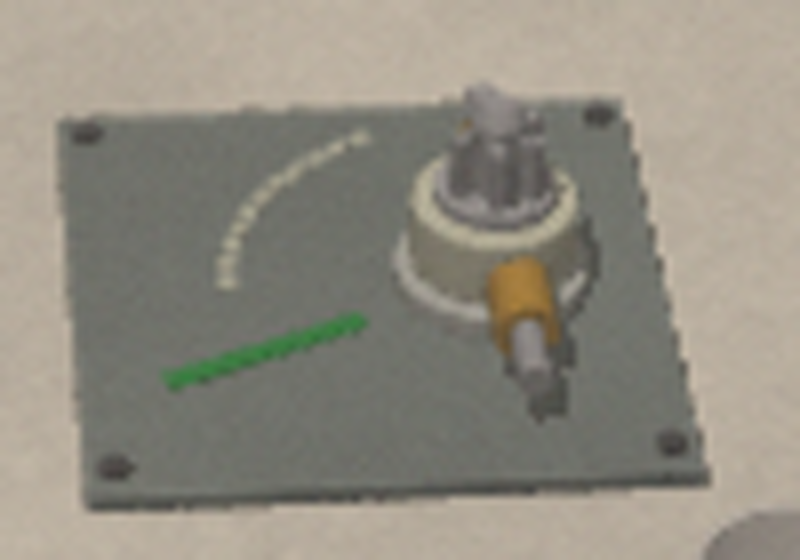

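The close crops confirm the lever with its hub at top (243.7,270.7) and side (331.2,318.2), and its knob at top (266,235). The valve plate has its corners in view, the green stripe runs from (375,225) to (394,245), and a red speck near (413,253) is in the stem's gap. Next I'll measure positions.

```bash
python3 - <<'E'
from h import *
import pickle
S,T=pickle.load(open("st.pkl","rb"))
# plate
def quad(d,x0,y0,x1,y1,guess):
    g=np.array(guess,float); return g
ct=[(27,155),(408,28),(547,403),(162,535)]
W=np.array([onz(T,(x/5+345-.4,y/5+190-.4),.008) for x,y in ct]); print("plate top",W.round(4))
cs=[(58,122),(622,98),(710,475),(85,500)]
W2=np.array([onz(S,(x/8+295-.44,y/8+180-.44),.008) for x,y in cs]); print("plate side",W2.round(4))
# valve frame: TL (+x,+y), TR(+x,-y), BR(-x,-y), BL(-x,+y)
def fr(W,order):
    L=np.array([[.145,.105],[.145,-.105],[-.06,-.105],[-.06,.105]])
    P=W[order,:2];A=P-P.mean(0);B=L-L.mean(0)
    th=np.arctan2((B[:,0]*A[:,1]-B[:,1]*A[:,0]).sum(),(A*B).sum())
    c,s=np.cos(th),np.sin(th);R=np.array([[c,-s],[s,c]])
    o=P.mean(0)-R@L.mean(0); res=P-(o+L@R.T)
    return th,o,R,np.abs(res).max()
print(fr(W,[0,1,2,3])[:2],fr(W,[0,1,2,3])[3]); print(fr(W2,[3,0,1,2])[:2],fr(W2,[3,0,1,2])[3])
# green + arc checks
for d,n in((T,"T"),(S,"S")):
    hsv=cv2.cvtColor(d["img"],cv2.COLOR_RGB2HSV)
    m=cv2.inRange(hsv,(50,120,50),(75,255,255)); y0,y1,x0,x1=(200,260,350,420) if n=="T" else (185,245,300,345)
    k=np.zeros_like(m);k[y0:y1,x0:x1]=m[y0:y1,x0:x1]
    yy,xx=np.nonzero(k);P=np.array([onz(d,(x,y),.0085)[:2] for x,y in zip(xx,yy)])
    print(n,"green",P.mean(0),len(P)); v=np.linalg.svd(P-P.mean(0))[2][0];print("dir",np.arctan2(v[1],v[0]))
    # blue arm
    m=cv2.inRange(hsv,(100,110,40),(125,255,255)); y0,y1,x0,x1=(225,275,235,280) if n=="T" else (285,330,285,335)
    k=np.zeros_like(m);k[y0:y1,x0:x1]=m[y0:y1,x0:x1]
    yy,xx=np.nonzero(k);P=np.array([onz(d,(x,y),.010)[:2] for x,y in zip(xx,yy)])
    v=np.linalg.svd(P-P.mean(0))[2][0];print(n,"blue",P.mean(0),len(P),np.arctan2(v[1],v[0]))
print("hub",onz(T,(243.6,270.6),.034),onz(S,(331.,318.),.034),tri(T,(243.6,270.6),S,(331.,318.)))
print("knob",onz(T,(210+225/4-.4,220+60/4-.4),.030),onz(S,(270+115/4-.4,270+103/4-.4),.030))
E
```

```text
plate top [[ 0.6198 -0.0663  0.008 ]
 [ 0.6925 -0.2608  0.008 ]
 [ 0.5014 -0.3301  0.008 ]
 [ 0.4303 -0.1372  0.008 ]]
plate side [[ 0.693  -0.2575  0.008 ]
 [ 0.501  -0.3294  0.008 ]
 [ 0.4281 -0.1319  0.008 ]
 [ 0.6217 -0.0621  0.008 ]]
(np.float64(0.3542259837439978), array([ 0.52114718, -0.21333858])) 0.0024864851131267685
(np.float64(0.3518544866145946), array([ 0.52105544, -0.20990692])) 0.0009612845495871047
T green [ 0.58668544 -0.15281565] 56
dir -2.3861926167262597
T blue [0.53362576 0.1645856 ] 156 2.632908132557123
S green [ 0.58518465 -0.15240597] 25
dir 0.7481886198415398
S blue [0.54125542 0.16450785] 8 2.614944913625659
hub [0.48241364 0.19188961 0.034     ] [0.48088216 0.19557535 0.034     ] (array([0.48222119, 0.19243247, 0.0303231 ]), np.float64(0.0010264883167599296))
knob [0.57365213 0.14232626 0.03      ] [0.57299585 0.14602575 0.03      ]
```

```bash
python3 - <<'E'
from h import *
import pickle
S,T=pickle.load(open("st.pkl","rb"))
a=cv2.resize(T["img"][242:282,390:430],None,fx=10,fy=10,interpolation=0)
b=cv2.resize(S["img"][186:226,337:377],None,fx=10,fy=10,interpolation=0)
cv2.imwrite("pics/stem.png",np.hstack([a,b])[:,:,::-1])
for d,n,r in((T,"T",(242,282,390,430)),(S,"S",(186,226,337,377))):
    i=d["img"].astype(int);y0,y1,x0,x1=r
    e=i[...,0]-i[...,1];
    yy,xx=np.nonzero(e[y0:y1,x0:x1]>25)
    for y,x in list(zip(yy+y0,xx+x0)):
        if i[y,x,1]-i[y,x,2]<25: print(n,x,y,i[y,x])
for z in(.05,.074,.084):
    for d,o in((T,(.5211,-.2133)),(S,(.5211,-.2099))): print(z,proj(d,(*o,z)))
E
```

```text
T 413 252 [97 71 69]
0.05 [411.03749722 259.1017113 ]
0.05 [356.58790006 202.94611072]
0.074 [413.02055448 257.92179211]
0.074 [356.95042079 195.83221129]
0.084 [413.87236593 257.4148847 ]
0.084 [357.10280614 192.82848052]
```

View pics/stem.png

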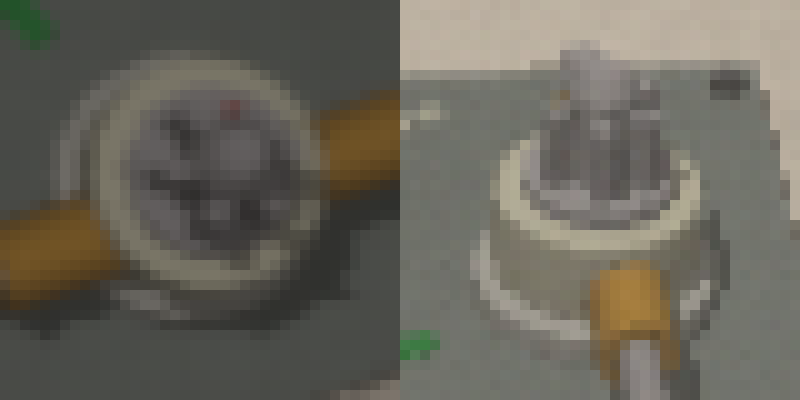

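```bash
python3 - <<'E'
from h import *
import pickle
S,T=pickle.load(open("st.pkl","rb"))
for z in(.05,.055,.06,.066,.074,.08):
    for u in ((413.,252.3),(413.2,252.6)):
        p=onz(T,u,z)[:2]-np.array([.5211,-.2133]);print(z,u,np.hypot(*p).round(4),np.degrees(np.arctan2(p[1],p[0])-.353).round(1))
# polar unwrapped ring at z=.074, r=14mm brightness
for z,r in((.074,.0145),(.05,.019),(.074,.0125)):
  row=[]
  for a in range(0,360,10):
    X=(.5211+r*np.cos(np.radians(a)+.353),-.2133+r*np.sin(np.radians(a)+.353),z)
    u=proj(T,X); row.append(int(cv2.getRectSubPix(T["img"],(1,1),tuple(map(float,u)))[0,0].mean()))
  print(z,r,row)
E
```

```text
0.05 (413.0, 252.3) 0.0174 -36.1
0.05 (413.2, 252.6) 0.0168 -38.4
0.055 (413.0, 252.3) 0.0165 -33.4
0.055 (413.2, 252.6) 0.0159 -35.7
0.06 (413.0, 252.3) 0.0156 -30.4
0.06 (413.2, 252.6) 0.015 -32.7
0.066 (413.0, 252.3) 0.0146 -26.3
0.066 (413.2, 252.6) 0.014 -28.6
0.074 (413.0, 252.3) 0.0134 -20.0
0.074 (413.2, 252.6) 0.0127 -22.1
0.08 (413.0, 252.3) 0.0126 -14.5
0.08 (413.2, 252.6) 0.0119 -16.4
0.074 0.0145 [93, 93, 89, 70, 58, 69, 82, 89, 87, 60, 52, 55, 59, 69, 73, 69, 59, 53, 51, 60, 75, 80, 68, 63, 64, 77, 89, 89, 91, 90, 96, 95, 93, 88, 82, 87]
0.05 0.019 [93, 88, 86, 88, 95, 95, 90, 82, 85, 92, 90, 86, 85, 84, 85, 77, 76, 68, 64, 73, 72, 65, 72, 76, 65, 63, 71, 81, 83, 90, 91, 91, 87, 90, 95, 96]
0.074 0.0125 [86, 89, 86, 72, 58, 58, 69, 83, 84, 65, 51, 48, 61, 74, 84, 78, 61, 49, 48, 61, 77, 75, 65, 59, 60, 63, 75, 77, 81, 86, 86, 86, 86, 83, 73, 78]
```

```bash
cat >> h.py <<'E'
def st(pr=True):
    s=get_state();R=Ro.from_quat(s["eef_rot"]).as_matrix()
    s["R"]=R; s["yawz"]=np.arctan2(R[1,2],R[0,2])
    if pr: print("t %.2f pos %s yawz %.4f tilt %s F %s M %s op %.3f q %s"%(s["clock"],s["tool_pos"].round(4),s["yawz"],R[:,1].round(3),s["contact_force"].round(1),s["moment"].round(2),s["opening"],s["q"].round(2)))
    return s
def go(target,yawz=None,n=None,turnfirst=False):
    """print tool-axis shift total (units of 20mm) and turn about y (units 0.08)"""
    s=st();R=s["R"];d=np.array(target)-s["tool_pos"]
    print("shift total tool units",(R.T@d/.02).round(2))
    if yawz is not None:
        dy=(yawz-s["yawz"]+np.pi/2)%np.pi-np.pi/2
        print("turn about world z %.4f -> ry units %.2f"%(dy,-dy/.08))
        R2=Ro.from_rotvec([0,0,dy]).as_matrix()@R
        print("shift in axes after turn",(R2.T@d/.02).round(2))
E
python3 - <<'E'
from h import *
s=st();print(s["R"].round(3)); go((.45,-.3,.25),-.5+np.pi/2)
E
```

```text
t 0.20 pos [ 0.1934 -0.5939  0.2522] yawz -1.2559 tilt [-0.     0.001 -1.   ] F [-0.6 -0.6  0.2] M [0.01 0.06 0.04] op 0.998 q [ 1.29  0.69 -0.19  1.57  0.16  0.9  -0.22]
[[-0.951 -0.     0.31 ]
 [-0.31   0.001 -0.951]
 [ 0.    -1.    -0.001]]
t 0.20 pos [ 0.1934 -0.5939  0.2522] yawz -1.2559 tilt [-0.     0.001 -1.   ] F [-0.6 -0.6  0.2] M [0.01 0.06 0.04] op 0.998 q [ 1.29  0.69 -0.19  1.57  0.16  0.9  -0.22]
shift total tool units [-16.75   0.12 -10.  ]
turn about world z -0.8149 -> ry units 10.19
shift in axes after turn [ -4.21   0.13 -19.05]
```

Emit:
{"name": "send_rows", "arguments": {
  "motion": [
    [[0, 0, 0, -1, 0, -0.6, -1], [0, 0, 0, -1, 0, -0.6, -1], [0, 0, 0, -1, 0, -0.6, -1], [0, 1, 0, -1, 0, -0.6, -1], [0, 1, 0, -1, 0, -0.6, -1]]
  ]
}}

```text
clock: 0.62
tool_pos: [0.2716, -0.5065, 0.2525]
eef_rot: [-0.053, 0.705, -0.705, 0.053]
contact_force: [0.2, 0.2, -0.3]
opening: 1.001
```

```bash
python3 - <<'E'
from h import *
s=st();print(np.arctan2(s["tool_pos"][1],s["tool_pos"][0]))
E
```

```text
t 0.62 pos [ 0.2716 -0.5065  0.2525] yawz -1.4202 tilt [-0.     0.001 -1.   ] F [ 0.2  0.2 -0.3] M [ 0.04 -0.06  0.02] op 1.001 q [ 1.08  0.62 -0.14  1.72  0.11  0.81 -0.53]
-1.07857932824576
```

```bash
python3 - <<'E'
from h import *
go((.46,-.24,.25)); s=st(0);print((s["R"].T@(np.array([.4816,.1937,.2])-[.46,-.24,.25])/.02).round(2))
E
```

```text
t 0.62 pos [ 0.2716 -0.5065  0.2525] yawz -1.4202 tilt [-0.     0.001 -1.   ] F [ 0.2  0.2 -0.3] M [ 0.04 -0.06  0.02] op 1.001 q [ 1.08  0.62 -0.14  1.72  0.11  0.81 -0.53]
shift total tool units [-11.31   0.13 -11.76]
[ -4.32   2.52 -21.28]
```

Emit:
{"name": "send_rows", "arguments": {
  "motion": [
    [[0, 0, 0, -1, 0, -1, -1], [0, 0, 0, -1, 0, -1, -1], [0, 0, 0, -1, 0, -1, -1], [0, 0, 0, -1, 0, -1, -1], [0, 0, 0, -1, 0, -1, -1]]
  ]
}}

```text
clock: 1.03
tool_pos: [0.3554, -0.3921, 0.2527]
eef_rot: [-0.055, 0.705, -0.705, 0.055]
contact_force: [0.1, -0.3, -0.4]
opening: 1.006
```

Emit:
{"name": "send_rows", "arguments": {
  "motion": [
    [[0, 0, 0, -1, 0, -1, -1], [0, 0, 0, -1, 0, -1, -1], [0, 0, 0, -1, 0, -1, -1], [0, 0, 0, -1, 0, -1, -1], [0, 0, 0, -1, 0, -1, -1]]
  ]
}}

```text
clock: 1.45
tool_pos: [0.4388, -0.2779, 0.2527]
eef_rot: [-0.055, 0.705, -0.705, 0.055]
contact_force: [-0.8, -0.4, -0.5]
opening: 1.0
```

Emit:
{"name": "send_rows", "arguments": {
  "motion": [
    [[0, 0, 0, -0.5, 0, -1, -1], [0, 0, 0, -0.3, 0, -1, -1], [0, 0, 0, -0.2, 0, -1, -1], [0, 0, 0, -0.2, 0, -1, -1], [0, 0, 0, -0.2, 0, -1, -1]]
  ]
}}

```text
clock: 1.87
tool_pos: [0.4504, -0.1749, 0.2526]
eef_rot: [-0.055, 0.705, -0.705, 0.055]
contact_force: [0.0, 0.8, 0.0]
opening: 1.001
```

Emit:
{"name": "send_rows", "arguments": {
  "motion": [
    [[0, 0, 0, -0.2, 0, -1, -1], [0, 0, 0, -0.2, 0, -1, -1], [0, 0, 0, -0.2, 0, -1, -1], [0, 0, 0, -0.2, 0, -1, -1], [0, 0, 0, -0.2, 0, -1, -1]]
  ]
}}

```text
clock: 2.28
tool_pos: [0.4547, -0.0731, 0.2527]
eef_rot: [0.055, -0.705, 0.705, -0.055]
contact_force: [-0.5, 0.2, 0.8]
opening: 1.001
```

Emit:
{"name": "send_rows", "arguments": {
  "motion": [
    [[0, -1, 0, 0, 0, 0, -1], [0, -1, 0, 0, 0, 0, -1], [0, -1, 0, 0, 0, 0, -1], [0, -1, 0, 0, 0, 0, -1], [0, -1, 0, 0, 0, 0, -1]]
  ]
}}

```text
clock: 2.7
tool_pos: [0.4548, -0.074, 0.2527]
eef_rot: [0.195, -0.68, 0.68, -0.195]
contact_force: [0.4, 0.1, -0.6]
opening: 1.003
```

Emit:
{"name": "send_rows", "arguments": {
  "motion": [
    [[0, -1, 0, 0, 0, 0, -1], [0, -1, 0, 0, 0, 0, -1], [0, -1, 0, 0, 0, 0, -1], [0, -1, 0, 0, 0, 0, -1], [0, -1, 0, 0, 0, 0, -1]]
  ]
}}

```text
clock: 3.12
tool_pos: [0.4547, -0.0741, 0.2527]
eef_rot: [0.326, -0.627, 0.627, -0.326]
contact_force: [0.4, -0.1, -0.4]
opening: 1.0
```

```bash
python3 - <<'E'
from h import *
s=st();print(s["R"].round(3));go((.4816,.1937,.2))
E
```

```text
t 3.12 pos [ 0.4547 -0.0741  0.2527] yawz -0.6121 tilt [-0. -0. -1.] F [ 0.4 -0.1 -0.4] M [-0.03 -0.03 -0.04] op 1.000 q [ 0.28  0.49 -0.33  2.04  0.26  0.65 -0.83]
[[-0.575 -0.     0.818]
 [-0.818 -0.    -0.575]
 [ 0.    -1.     0.   ]]
t 3.12 pos [ 0.4547 -0.0741  0.2527] yawz -0.6121 tilt [-0. -0. -1.] F [ 0.4 -0.1 -0.4] M [-0.03 -0.03 -0.04] op 1.000 q [ 0.28  0.49 -0.33  2.04  0.26  0.65 -0.83]
shift total tool units [-11.73   2.63  -6.6 ]
```

Emit:
{"name": "send_rows", "arguments": {
  "motion": [
    [[0, 0, 0, -1, 0, -0.56, -1], [0, 0, 0, -1, 0, -0.56, -1], [0, 0, 0, -1, 0, -0.56, -1], [0, 0, 0, -1, 0, -0.56, -1], [0, 0, 0, -1, 0, -0.56, -1]]
  ]
}}

```text
clock: 3.53
tool_pos: [0.4668, 0.0408, 0.2527]
eef_rot: [0.325, -0.628, 0.628, -0.325]
contact_force: [0.6, 0.3, -0.3]
opening: 0.999
```

Emit:
{"name": "send_rows", "arguments": {
  "motion": [
    [[0, 0, 0, -1, 0, -0.56, -1], [0, 0, 0, -1, 0, -0.56, -1], [0, 0, 0, -1, 0, -0.56, -1], [0, 0, 0, -1, 0, -0.56, -1], [0, 0, 0, -1, 0, -0.56, -1]]
  ]
}}

```text
clock: 3.95
tool_pos: [0.4788, 0.1549, 0.2527]
eef_rot: [0.325, -0.628, 0.628, -0.325]
contact_force: [-0.1, -0.5, -0.6]
opening: 1.001
```

Emit:
{"name": "send_rows", "arguments": {
  "motion": [
    [[0, 0, 0, -0.9, 0, -0.5, -1], [0, 0, 0, -0.8, 0, -0.5, -1], [0, -1, 0, 0, 0, 0, -1], [0, -1, 0, 0, 0, 0, -1], [0, -1, 0, 0, 0, 0, -1]]
  ]
}}

```text
clock: 4.37
tool_pos: [0.482, 0.1937, 0.2525]
eef_rot: [0.399, -0.584, 0.584, -0.399]
contact_force: [-0.3, -0.1, -0.3]
opening: 1.004
```

Emit:
{"name": "send_rows", "arguments": {
  "motion": [
    [[0, -1, 0, 0, 0, 0, -1], [0, -1, 0, 0, 0, 0, -1], [0, -1, 0, 0, 0, 0, -1], [0, -1, 0, 0, 0, 0, -1], [0, -1, 0, 0, 0, 0, -1]]
  ]
}}

```text
clock: 4.78
tool_pos: [0.4822, 0.193, 0.2526]
eef_rot: [0.507, -0.493, 0.493, -0.507]
contact_force: [0.1, -0.1, 0.8]
opening: 0.998
```

Emit:
{"name": "send_rows", "arguments": {
  "motion": [
    [[0, -1, 0, 0, 0, 0, -1], [0, -1, 0, 0, 0, 0, -1], [0, -1, 0, 0, 0, 0, -1], [0, -1, 0, 0, 0, 0, -1], [0, -1, 0, 0, 0, 0, -1]]
  ]
}}

```text
clock: 5.2
tool_pos: [0.4822, 0.193, 0.2526]
eef_rot: [0.595, -0.382, 0.383, -0.595]
contact_force: [-0.3, -0.2, 0.5]
opening: 0.997
```

Emit:
{"name": "send_rows", "arguments": {
  "motion": [
    [[0, -1, 0, 0, 0, 0, -1], [0, -1, 0, 0, 0, 0, -1], [0, -1, 0, 0, 0, 0, -1], [0, -1, 0, 0, 0, 0, -1], [0, -1, 0, 0, 0, 0, -1]]
  ]
}}

```text
clock: 5.62
tool_pos: [0.4822, 0.193, 0.2526]
eef_rot: [0.659, -0.257, 0.257, -0.659]
contact_force: [-0.3, -0.3, 0.9]
opening: 1.0
```

Emit:
{"name": "send_rows", "arguments": {
  "motion": [
    [[0, -1, 0, 0, 0, 0, -1], [0, -1, 0, 0, 0, 0, -1], [0, -1, 0, 0, 0, 0, -1], [0, 0, 0, 0, 1, 0, -1], [0, 0, 0, 0, 1, 0, -1]]
  ]
}}

```text
clock: 6.03
tool_pos: [0.483, 0.1934, 0.2129]
eef_rot: [-0.684, 0.177, -0.178, 0.685]
contact_force: [-0.2, -1.0, -0.7]
opening: 0.996
```

```bash
python3 - <<'E'
from h import *
go((.4816,.1937,.12),-.5+np.pi/2)
S=imaging.snapshot("side");T=imaging.snapshot("top")
cv2.imwrite("pics/s1.png",S["img"][:,:,::-1]);crop(T["img"],170,180,160,120,5,"pics/t1.png")
E
```

```text
t 6.03 pos [0.483  0.1934 0.2129] yawz 1.0635 tilt [ 0.002  0.001 -1.   ] F [-0.2 -1.  -0.7] M [-0.02 -0.1   0.01] op 0.996 q [-0.03  0.7  -0.73  1.91  0.65  0.79 -0.06]
shift total tool units [-0.07  4.64 -0.03]
turn about world z 0.0073 -> ry units -0.09
shift in axes after turn [-0.07  4.64 -0.03]
```

View pics/s1.png

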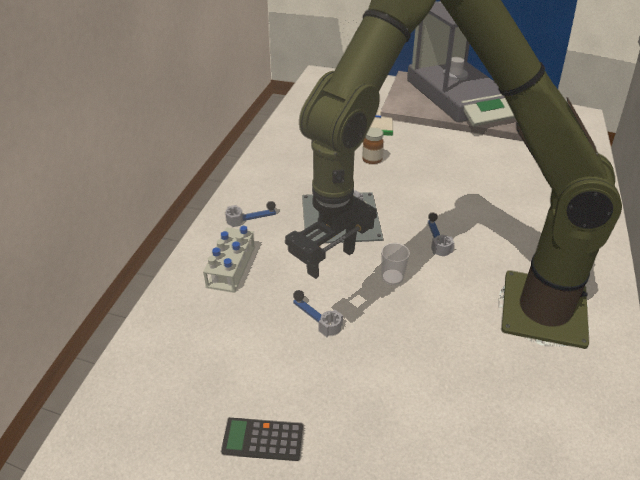

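View pics/t1.png

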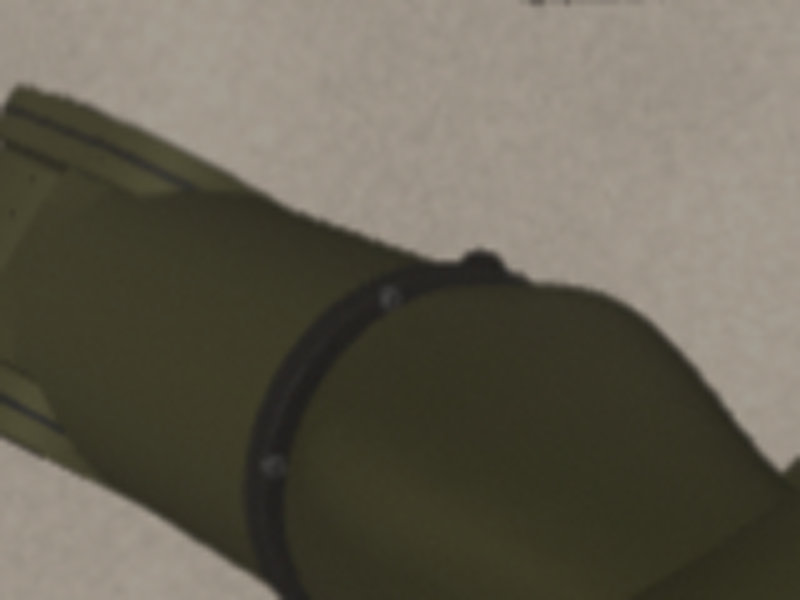

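```bash
python3 - <<'E'
from h import *
S=imaging.snapshot("side");crop(S["img"],280,210,110,130,5,"pics/s2.png")
s=st(0);p=s["tool_pos"];R=s["R"]
for sg in(-1,0,1): print(proj(S,p+R@np.array([0,.014,sg*.044])), proj(S,p+R@np.array([0,.014,sg*.0615])))
E
```

```text
[347.10492339 252.90837466] [352.84397686 248.94967646]
[332.27048844 263.13217603] [332.27048844 263.13217603]
[316.84279583 273.75152009] [310.53820741 278.087245  ]
```

View pics/s2.png

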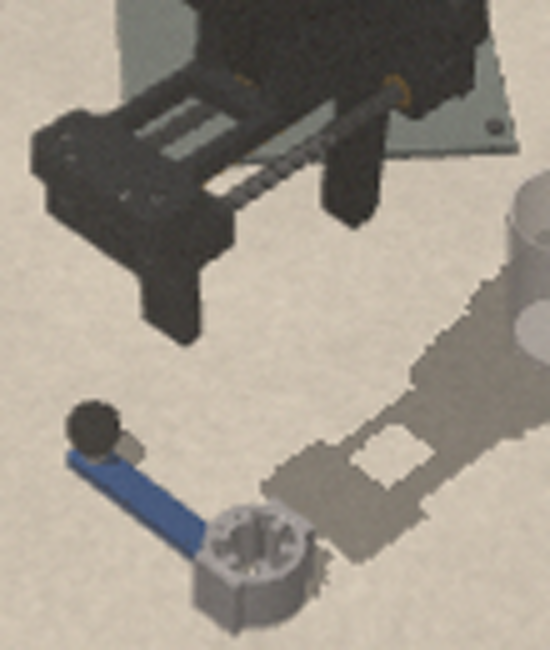

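Emit:
{"name": "send_rows", "arguments": {
  "motion": [
    [[0, -0.09, 0, 0, 1, 0, -1], [0, 0, 0, 0, 1, 0, -1], [0, 0, 0, 0, 1, 0, -1], [0, 0, 0, 0, 1, 0, -1], [0, 0, 0, 0, 1, 0, -1]]
  ]
}}

```text
clock: 6.6
tool_pos: [0.4832, 0.1937, 0.1131]
eef_rot: [-0.685, 0.174, -0.176, 0.686]
contact_force: [-0.6, -0.1, 0.4]
opening: 0.998
```

Emit:
{"name": "send_rows", "arguments": {
  "motion": [
    [[0, 0, 0, 0, 1, 0, -1], [0, 0, 0, 0, 1, 0, -1], [0, 0, 0, 0, 1, 0, -1], [0, 0, 0, 0, 0.8, 0, -1], [0, 0, 0, 0, 0.5, 0, -1]]
  ]
}}

```text
clock: 7.02
tool_pos: [0.4829, 0.1935, 0.0262]
eef_rot: [-0.685, 0.175, -0.175, 0.685]
contact_force: [0.2, 0.5, 0.7]
opening: 0.999
```

```bash
python3 - <<'E'
from h import *
go((.4816,.1937,.022),-.5+np.pi/2)
S=imaging.snapshot("side");T=imaging.snapshot("top")
crop(S["img"],270,240,120,110,6,"pics/s3.png")
E
```

```text
t 7.02 pos [0.4829 0.1935 0.0262] yawz 1.0712 tilt [ 0.001  0.    -1.   ] F [0.2 0.5 0.7] M [ 0.02 -0.14  0.02] op 0.999 q [-0.23  0.97 -0.41  2.01  1.04  0.39 -0.4 ]
shift total tool units [-0.06  0.21 -0.02]
turn about world z -0.0004 -> ry units 0.00
shift in axes after turn [-0.06  0.21 -0.02]
```

View pics/s3.png

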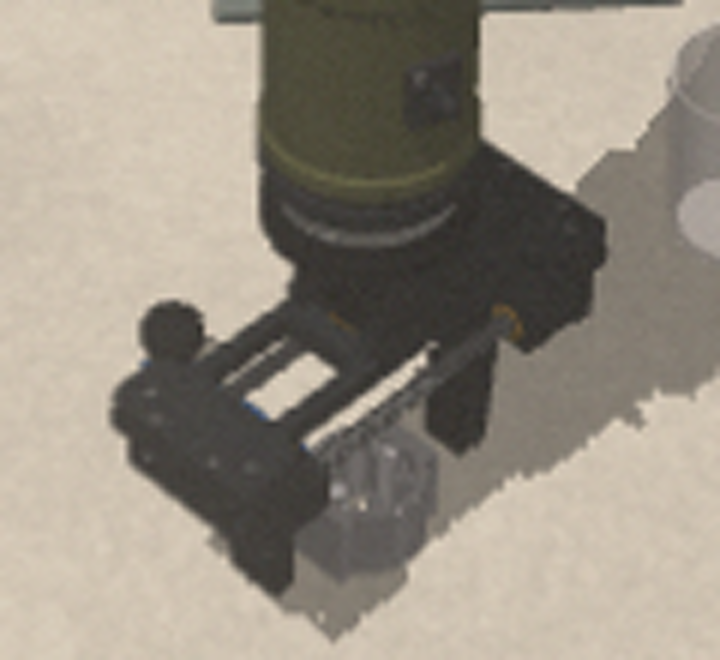

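Emit:
{"name": "send_rows", "arguments": {
  "motion": [
    [[0, 0, 0, -0.05, 0.2, 0, 0.2], [0, 0, 0, 0, 0, 0, 1], [0, 0, 0, 0, 0, 0, 1], [0, 0, 0, 0, 0, 0, 1], [0, 0, 0, 0, 0, 0, 1]]
  ],
  "force": 30
}}

```text
clock: 7.53
tool_pos: [0.4817, 0.1937, 0.0233]
eef_rot: [-0.685, 0.175, -0.175, 0.685]
contact_force: [0.4, -0.1, 0.8]
opening: 0.645
```

Emit:
{"name": "send_rows", "arguments": {
  "motion": [
    [[0, 0, 0, 0, 0, 0, 1], [0, 0, 0, 0, 0, 0, 1], [0, 0, 0, 0, 0, 0, 1], [0, 0, 0, 0, 0, 0, 1], [0, 0, 0, 0, 0, 0, 1]]
  ],
  "force": 40
}}

```text
clock: 7.95
tool_pos: [0.4817, 0.1939, 0.0231]
eef_rot: [-0.685, 0.175, -0.175, 0.685]
contact_force: [-0.7, 0.4, 5.5]
opening: 0.574
```

```bash
python3 - <<'E'
from h import *
st()
E
```

```text
t 7.95 pos [0.4817 0.1939 0.0231] yawz 1.0712 tilt [ 0.001  0.    -1.   ] F [-0.7  0.4  5.5] M [ 0.09 -0.15 -0.06] op 0.574 q [-0.23  0.97 -0.4   2.01  1.05  0.38 -0.41]
```

Emit:
{"name": "send_rows", "arguments": {
  "motion": [
    [[0, 0, 0, 0, -0.3, 0, 1], [0, 0, 0, 0, -0.7, 0, 1], [0, 0, 0, 0, -1, 0, 1], [0, 0, 0, 0, -1, 0, 1], [0, 0, 0, 0, -1, 0, 1]]
  ]
}}

```text
clock: 8.37
tool_pos: [0.4804, 0.1928, 0.103]
eef_rot: [0.686, -0.175, 0.174, -0.684]
contact_force: [-0.2, -0.1, -3.6]
opening: 0.576
```

Emit:
{"name": "send_rows", "arguments": {
  "motion": [
    [[0, 0, 0, 0, -1, 0, 1], [0, 0, 0, 0, -1, 0, 1], [0, 0, 0, 0, -1, 0, 1], [0, 0, 0, 0, -1, 0, 1], [0, 0, 0, 0, -1, 0, 1]]
  ]
}}

```text
clock: 8.78
tool_pos: [0.4803, 0.1926, 0.2031]
eef_rot: [0.686, -0.175, 0.174, -0.684]
contact_force: [0.2, -0.1, -4.7]
opening: 0.574
```

```bash
python3 - <<'E'
from h import *
S=imaging.snapshot("side");T=imaging.snapshot("top")
crop(S["img"],250,180,160,120,5,"pics/s4.png")
crop(T["img"],170,180,160,120,5,"pics/t4.png")
go((.521,-.2116,.19),np.radians(-38)+.353+np.pi/2)
E
```

```text
t 8.88 pos [0.4821 0.1942 0.2047] yawz 1.0709 tilt [ 0.003  0.002 -1.   ] F [ 0.5 -0.3 -4.3] M [ 0.11 -0.13 -0.04] op 0.578 q [-0.04  0.71 -0.73  1.92  0.67  0.77 -0.07]
shift total tool units [ 11.43   0.71 -16.87]
turn about world z 0.1896 -> ry units -2.37
shift in axes after turn [  8.05   0.69 -18.73]
```

View pics/s4.png

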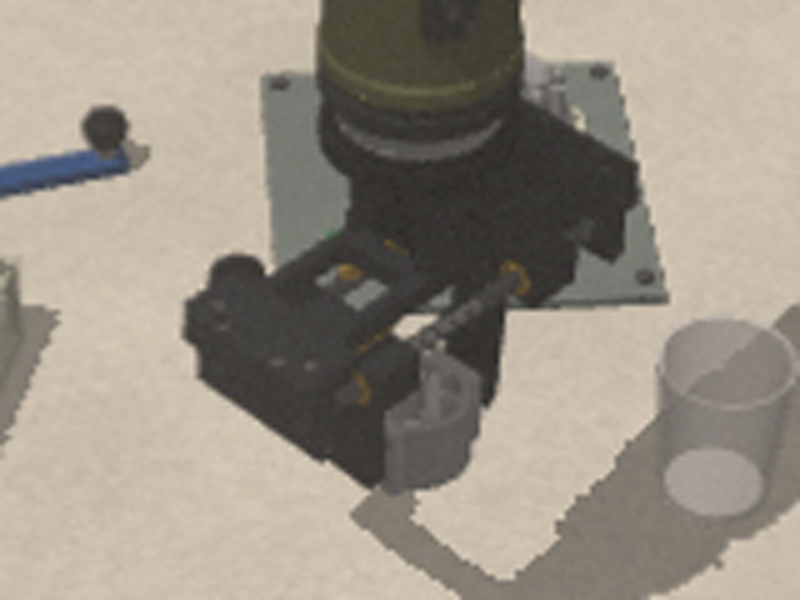

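View pics/t4.png

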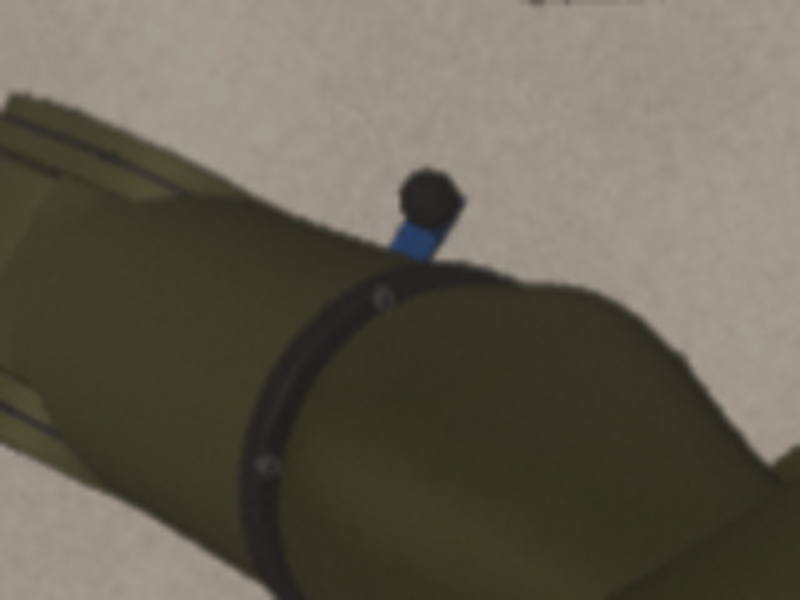

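Emit:
{"name": "send_rows", "arguments": {
  "motion": [
    [[0, 0, 0, 0.3, 0, -0.5, 1], [0, 0, 0, 0.65, 0, -0.97, 1], [0, 0, 0, 0.65, 0, -0.97, 1], [0, 0, 0, 0.65, 0, -0.97, 1], [0, 0, 0, 0.65, 0, -0.97, 1]]
  ]
}}

```text
clock: 9.3
tool_pos: [0.4887, 0.086, 0.2007]
eef_rot: [0.686, -0.176, 0.174, -0.684]
contact_force: [0.2, -0.4, -3.5]
opening: 0.572
```

Emit:
{"name": "send_rows", "arguments": {
  "motion": [
    [[0, 0, 0, 0.67, 0, -1, 1], [0, 0, 0, 0.67, 0, -1, 1], [0, 0, 0, 0.67, 0, -1, 1], [0, 0, 0, 0.67, 0, -1, 1], [0, 0, 0, 0.67, 0, -1, 1]]
  ]
}}

```text
clock: 9.72
tool_pos: [0.4993, -0.0337, 0.2007]
eef_rot: [0.686, -0.176, 0.173, -0.684]
contact_force: [-0.4, -0.9, -4.6]
opening: 0.579
```

Emit:
{"name": "send_rows", "arguments": {
  "motion": [
    [[0, 0, 0, 0.67, 0, -1, 1], [0, 0, 0, 0.67, 0, -1, 1], [0, 0, 0, 0.67, 0, -1, 1], [0, 0, 0, 0.67, 0, -1, 1], [0, 0, 0, 0.67, 0, -1, 1]]
  ]
}}

```text
clock: 10.13
tool_pos: [0.5098, -0.1532, 0.2004]
eef_rot: [0.686, -0.177, 0.173, -0.685]
contact_force: [0.8, 0.4, -3.6]
opening: 0.577
```

Emit:
{"name": "send_rows", "arguments": {
  "motion": [
    [[0, -0.8, 0, 0.65, 0, -0.97, 1], [0, -0.8, 0, 0.5, 0, -0.8, 1], [0, -0.77, 0, 0.3, 0, -0.5, 1], [0, 0, 0, 0, 0, 0, 1], [0, 0, 0, 0, 0, 0, 1]]
  ]
}}

```text
clock: 10.55
tool_pos: [0.5166, -0.205, 0.2008]
eef_rot: [-0.698, 0.112, -0.109, 0.699]
contact_force: [-0.5, 1.4, -3.8]
opening: 0.575
```

```bash
python3 - <<'E'
from h import *
S=imaging.snapshot("side");T=imaging.snapshot("top")
crop(S["img"],285,100,120,150,4,"pics/s5.png")
crop(T["img"],340,160,140,120,5,"pics/t5.png")
go((.521,-.2116,.15),np.radians(-38)+.353+np.pi/2)
E
```

```text
t 10.65 pos [ 0.5176 -0.203   0.2019] yawz 1.2612 tilt [-0.002  0.001 -1.   ] F [ 0.2  0.6 -3.5] M [ 0.07 -0.09 -0.  ] op 0.575 q [ 0.76  0.79 -0.83  1.81  0.74  0.89  0.85]
shift total tool units [ 0.3   2.59 -0.36]
turn about world z -0.0007 -> ry units 0.01
shift in axes after turn [ 0.3   2.59 -0.36]
```

View pics/s5.png

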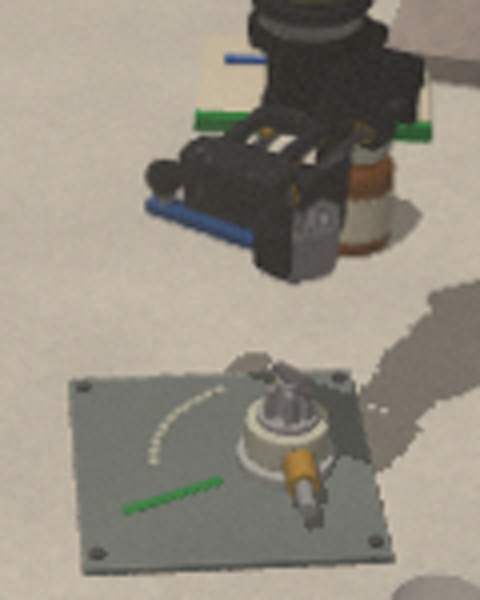

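View pics/t5.png

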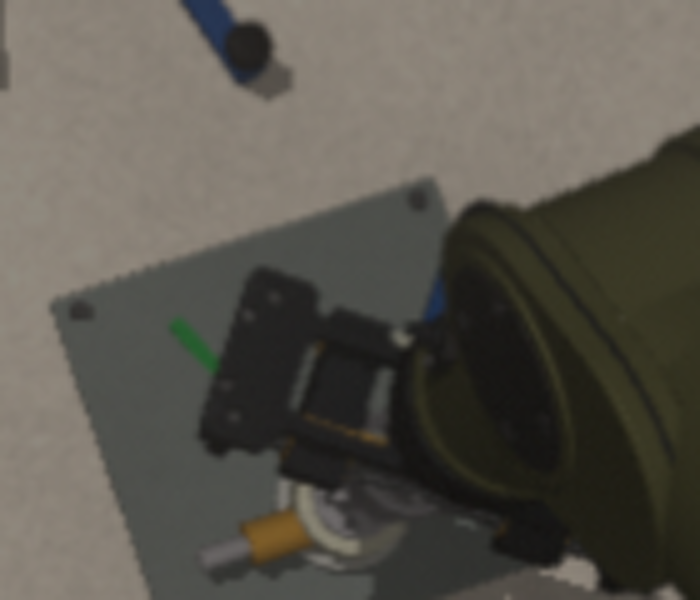

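Emit:
{"name": "send_rows", "arguments": {
  "motion": [
    [[0, 0, 0, 0.15, 0.5, -0.2, 1], [0, 0, 0, 0.15, 1, -0.16, 1], [0, 0, 0, 0, 1, 0, 1], [0, 0, 0, 0, 1, 0, 1], [0, 0, 0, 0, 0.5, 0, 1]]
  ]
}}

```text
clock: 11.07
tool_pos: [0.5206, -0.2123, 0.12]
eef_rot: [0.699, -0.11, 0.107, -0.699]
contact_force: [-0.3, -0.8, -3.4]
opening: 0.574
```

Emit:
{"name": "send_rows", "arguments": {
  "motion": [
    [[0, 0, 0, 0, 0, 0, 1], [0, 0, 0, 0, 0, 0, 1], [0, 0, 0, 0, 0, 0, 1], [0, 0, 0, 0, 0, 0, 1], [0, 0, 0, 0, 0, 0, 1]]
  ]
}}

```text
clock: 11.48
tool_pos: [0.5227, -0.213, 0.1237]
eef_rot: [0.699, -0.108, 0.11, -0.699]
contact_force: [0.8, -0.6, -2.9]
opening: 0.572
```

```bash
python3 - <<'E'
from h import *
S=imaging.snapshot("side");T=imaging.snapshot("top")
crop(S["img"],305,140,80,90,6,"pics/s6.png")
crop(T["img"],340,160,140,120,5,"pics/t6.png")
go((.521,-.2115,.1),np.radians(-38)+.353+np.pi/2)
s=st(0);L=s["tool_pos"]-[0,0,.0231];print(proj(S,L),proj(S,L+[0,0,.034]),proj(S,(.521,-.2115,.084)))
E
```

```text
t 11.58 pos [ 0.5224 -0.2131  0.1234] yawz 1.2606 tilt [ 0.001 -0.001 -1.   ] F [-1.   0.1 -3.5] M [ 0.01 -0.11 -0.01] op 0.573 q [ 0.72  0.9  -0.74  1.84  0.87  0.76  0.76]
shift total tool units [-0.09  1.17  0.06]
turn about world z -0.0001 -> ry units 0.00
shift in axes after turn [-0.09  1.17  0.06]
[357.16035585 187.11185687] [357.6846959  176.59704121] [357.27773406 192.4964317 ]
```

View pics/s6.png

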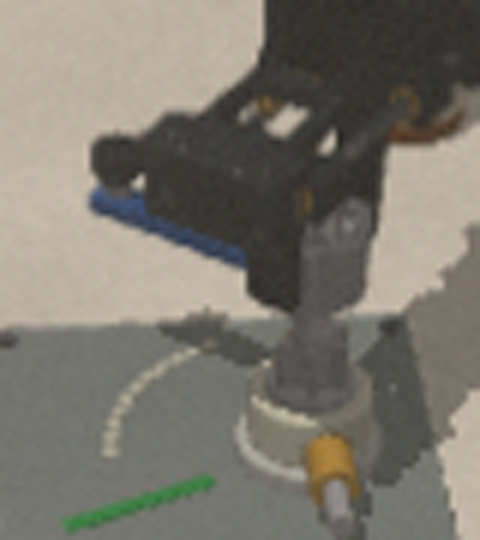

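View pics/t6.png

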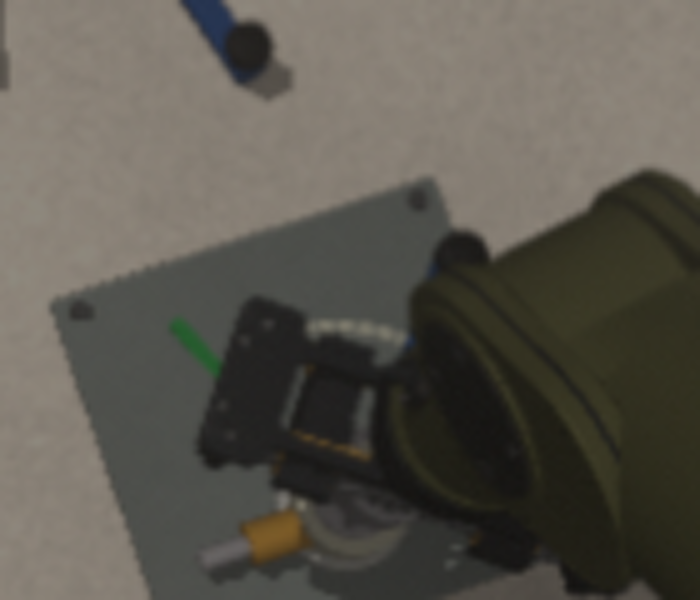

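Emit:
{"name": "send_rows", "arguments": {
  "motion": [
    [[0, 0, 0, -0.08, 0.4, 0.06, 1], [0, 0, 0, 0, 0.4, 0, 1], [0, 0, 0, 0, 0.3, 0, 1], [0, 0, 0, 0, 0.1, 0, 1], [0, 0, 0, 0, 0, 0, 1]]
  ]
}}

```text
clock: 12.0
tool_pos: [0.5202, -0.2112, 0.0976]
eef_rot: [-0.699, 0.11, -0.108, 0.699]
contact_force: [0.4, 0.1, -4.2]
opening: 0.572
```

```bash
python3 - <<'E'
from h import *
go((.521,-.2115,.091),np.radians(-38)+.353+np.pi/2)
E
```

```text
t 12.00 pos [ 0.5202 -0.2112  0.0976] yawz 1.2609 tilt [-0.002  0.    -1.   ] F [ 0.4  0.1 -4.2] M [ 0.02 -0.09  0.03] op 0.572 q [ 0.7   0.93 -0.7   1.86  0.91  0.72  0.72]
shift total tool units [ 0.04  0.33 -0.  ]
turn about world z -0.0004 -> ry units 0.00
shift in axes after turn [ 0.04  0.33 -0.  ]
```

No contact yet: the tip has entered the bore. I'll lower in small steps.

Emit:
{"name": "send_rows", "arguments": {
  "motion": [
    [[0, 0, 0, 0, 0.1, 0, 1], [0, 0, 0, 0, 0.1, 0, 1], [0, 0, 0, 0, 0.1, 0, 1], [0, 0, 0, 0, 0.05, 0, 1], [0, 0, 0, 0, 0, 0, 1]]
  ]
}}

```text
clock: 12.42
tool_pos: [0.5208, -0.2114, 0.0916]
eef_rot: [0.699, -0.109, 0.109, -0.699]
contact_force: [0.6, -0.2, -3.9]
opening: 0.573
```

Emit:
{"name": "send_rows", "arguments": {
  "motion": [
    [[0, 0, 0, 0, 0.05, 0, 1], [0, 0, 0, 0, 0.05, 0, 1], [0, 0, 0, 0, 0, 0, 1], [0, 0, 0, 0, 0, 0, 1], [0, 0, 0, 0, 0, 0, 1]]
  ]
}}

```text
clock: 12.83
tool_pos: [0.521, -0.2116, 0.0898]
eef_rot: [0.699, -0.109, 0.109, -0.699]
contact_force: [0.8, -0.2, -3.8]
opening: 0.574
```

```bash
python3 - <<'E'
from h import *
st()
E
```

```text
t 12.83 pos [ 0.521  -0.2116  0.0898] yawz 1.2606 tilt [ 0. -0. -1.] F [ 0.8 -0.2 -3.8] M [-0.2  -0.21 -0.01] op 0.574 q [ 0.7   0.94 -0.69  1.86  0.93  0.7   0.71]
```

Emit:
{"name": "send_rows", "arguments": {
  "motion": [
    [[0, 0, 0, 0, 0.05, 0, 1], [0, 0, 0, 0, 0.05, 0, 1], [0, 0, 0, 0, 0, 0, 1], [0, 0, 0, 0, 0, 0, 1], [0, 0, 0, 0, 0, 0, 1]]
  ]
}}

```text
clock: 13.25
tool_pos: [0.521, -0.2116, 0.0877]
eef_rot: [0.699, -0.109, 0.109, -0.699]
contact_force: [0.7, -0.9, -3.4]
opening: 0.573
```

```bash
python3 - <<'E'
from h import *
st()
E
```

```text
t 13.25 pos [ 0.521  -0.2116  0.0877] yawz 1.2607 tilt [ 0. -0. -1.] F [ 0.7 -0.9 -3.4] M [-0.29 -0.33  0.04] op 0.573 q [ 0.69  0.94 -0.69  1.86  0.93  0.7   0.7 ]
```

Emit:
{"name": "send_rows", "arguments": {
  "motion": [
    [[0, 0, 0, 0, 0.05, 0, 1], [0, 0, 0, 0, 0.05, 0, 1], [0, 0, 0, 0, 0.05, 0, 1], [0, 0, 0, 0, 0, 0, 1], [0, 0, 0, 0, 0, 0, 1]]
  ]
}}

```text
clock: 13.67
tool_pos: [0.521, -0.2116, 0.0847]
eef_rot: [0.699, -0.109, 0.109, -0.698]
contact_force: [2.5, -3.3, -2.6]
opening: 0.578
```

```bash
python3 - <<'E'
from h import *
st()
S=imaging.snapshot("side");crop(S["img"],305,140,80,90,6,"pics/s7.png")
E
```

```text
t 13.67 pos [ 0.521  -0.2116  0.0847] yawz 1.2607 tilt [ 0. -0. -1.] F [ 2.5 -3.3 -2.6] M [-0.54 -0.52  0.06] op 0.578 q [ 0.69  0.95 -0.69  1.86  0.94  0.69  0.7 ]
```

View pics/s7.png

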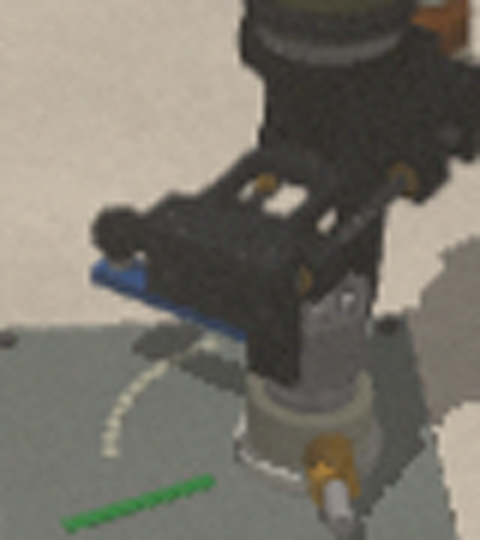

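Emit:
{"name": "send_rows", "arguments": {
  "motion": [
    [[0, 0, 0, 0.03, 0.05, -0.02, 1], [0, 0, 0, 0, 0.05, 0, 1], [0, 0, 0, 0, 0.05, 0, 1], [0, 0, 0, 0, 0, 0, 1], [0, 0, 0, 0, 0, 0, 1]]
  ]
}}

```text
clock: 14.13
tool_pos: [0.5212, -0.2118, 0.0815]
eef_rot: [-0.699, 0.109, -0.109, 0.699]
contact_force: [1.0, -1.3, -3.4]
opening: 0.574
```

```bash
python3 - <<'E'
from h import *
st()
E
```

```text
t 14.13 pos [ 0.5212 -0.2118  0.0815] yawz 1.2610 tilt [-0.  0. -1.] F [ 1.  -1.3 -3.4] M [-0.36 -0.41 -0.02] op 0.574 q [ 0.69  0.95 -0.68  1.86  0.94  0.69  0.7 ]
```

Emit:
{"name": "send_rows", "arguments": {
  "motion": [
    [[0, 0, 0, 0.02, 0.05, -0.02, 1], [0, 0, 0, 0, 0.05, 0, 1], [0, 0, 0, 0, 0.05, 0, 1], [0, 0, 0, 0, 0.05, 0, 1], [0, 0, 0, 0, 0, 0, 1]]
  ]
}}

```text
clock: 14.55
tool_pos: [0.5213, -0.212, 0.0774]
eef_rot: [-0.698, 0.109, -0.109, 0.699]
contact_force: [0.5, -0.1, -3.8]
opening: 0.578
```

```bash
python3 - <<'E'
from h import *
st()
E
```

```text
t 14.55 pos [ 0.5213 -0.212   0.0774] yawz 1.2611 tilt [-0.001  0.001 -1.   ] F [ 0.5 -0.1 -3.8] M [ 0.06 -0.2  -0.05] op 0.578 q [ 0.69  0.96 -0.68  1.86  0.95  0.68  0.69]
```

Emit:
{"name": "send_rows", "arguments": {
  "motion": [
    [[0, 0, 0, 0, 0.05, 0, 1], [0, 0, 0, 0, 0.05, 0, 1], [0, 0, 0, 0, 0.05, 0, 1], [0, 0, 0, 0, 0, 0, 1], [0, 0, 0, 0, 0, 0, 1]]
  ]
}}

```text
clock: 14.97
tool_pos: [0.5214, -0.2123, 0.0746]
eef_rot: [0.699, -0.109, 0.109, -0.699]
contact_force: [-0.3, 0.4, -4.1]
opening: 0.577
```

Emit:
{"name": "send_rows", "arguments": {
  "motion": [
    [[0, 0, 0, 0, 0.05, 0, 1], [0, 0, 0, 0, 0.03, 0, 1], [0, 0, 0, 0, 0, 0, 1], [0, 0, 0, 0, 0, 0, 1], [0, 0, 0, 0, 0, 0, 1]]
  ]
}}

```text
clock: 15.38
tool_pos: [0.5216, -0.2124, 0.0732]
eef_rot: [0.699, -0.109, 0.109, -0.699]
contact_force: [-0.2, 0.4, -3.5]
opening: 0.574
```

```bash
python3 - <<'E'
from h import *
st()
S=imaging.snapshot("side");crop(S["img"],305,140,80,90,6,"pics/s8.png")
E
```

```text
t 15.38 pos [ 0.5216 -0.2124  0.0732] yawz 1.2608 tilt [ 0. -0. -1.] F [-0.2  0.4 -3.5] M [ 0.09 -0.11  0.01] op 0.574 q [ 0.68  0.96 -0.67  1.86  0.96  0.67  0.68]
```

View pics/s8.png

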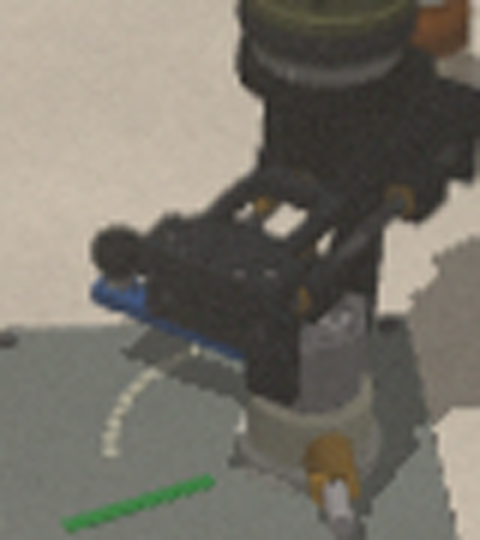

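Emit:
{"name": "send_rows", "arguments": {
  "motion": [
    [[0, 0, 0, 0, 0.04, 0, 1], [0, 0, 0, 0, 0.03, 0, 1], [0, 0, 0, 0, 0, 0, 1], [0, 0, 0, 0, 0, 0, 1], [0, 0, 0, 0, 0, 0, 1]]
  ]
}}

```text
clock: 15.85
tool_pos: [0.5216, -0.2124, 0.073]
eef_rot: [0.699, -0.109, 0.109, -0.698]
contact_force: [-3.3, -0.5, 9.5]
opening: 0.575
```

```bash
python3 - <<'E'
from h import *
st()
E
```

```text
t 15.85 pos [ 0.5216 -0.2124  0.073 ] yawz 1.2609 tilt [ 0.    -0.001 -1.   ] F [-3.3 -0.5  9.5] M [0.08 0.48 0.  ] op 0.575 q [ 0.68  0.96 -0.67  1.86  0.96  0.67  0.68]
```

Emit:
{"name": "send_rows", "arguments": {
  "motion": [
    [[0, -0.3, 0, 0, 0, 0, 1], [0, -0.5, 0, 0, 0, 0, 1], [0, -0.5, 0, 0, 0, 0, 1], [0, -0.5, 0, 0, 0, 0, 1], [0, -0.5, 0, 0, 0, 0, 1]]
  ],
  "force": 50
}}

```text
clock: 16.27
tool_pos: [0.5219, -0.2122, 0.073]
eef_rot: [0.706, -0.044, 0.044, -0.706]
contact_force: [-3.0, 0.2, 8.1]
opening: 0.574
```

```bash
python3 - <<'E'
from h import *
st()
E
```

```text
t 16.27 pos [ 0.5219 -0.2122  0.073 ] yawz 1.4463 tilt [ 0.001 -0.001 -1.   ] F [-3.   0.2  8.1] M [ 0.17  0.46 -0.12] op 0.574 q [ 0.7   0.98 -0.71  1.86  0.99  0.7   0.84]
```

Emit:
{"name": "send_rows", "arguments": {
  "motion": [
    [[0, -0.6, 0, 0, 0, 0, 1], [0, -0.6, 0, 0, 0, 0, 1], [0, -0.6, 0, 0, 0, 0, 1], [0, -0.6, 0, 0, 0, 0, 1], [0, -0.6, 0, 0, 0, 0, 1]]
  ]
}}

```text
clock: 16.68
tool_pos: [0.5218, -0.212, 0.0731]
eef_rot: [0.706, 0.041, -0.041, -0.706]
contact_force: [-3.4, 0.7, 8.5]
opening: 0.576
```

Emit:
{"name": "send_rows", "arguments": {
  "motion": [
    [[0, -0.6, 0, 0, 0, 0, 1], [0, -0.6, 0, 0, 0, 0, 1], [0, -0.6, 0, 0, 0, 0, 1], [0, -0.6, 0, 0, 0, 0, 1], [0, -0.6, 0, 0, 0, 0, 1]]
  ]
}}

```text
clock: 17.1
tool_pos: [0.5216, -0.2118, 0.0731]
eef_rot: [0.696, 0.125, -0.125, -0.696]
contact_force: [-4.0, 2.8, 7.7]
opening: 0.572
```

```bash
python3 - <<'E'
from h import *
s=st();print((2.324-s["yawz"])/.08)
S=imaging.snapshot("side");crop(S["img"],295,140,100,110,5,"pics/s9.png")
E
```

```text
t 17.10 pos [ 0.5216 -0.2118  0.0731] yawz 1.9269 tilt [ 0.  0. -1.] F [-4.   2.8  7.7] M [ 0.37  0.67 -0.17] op 0.572 q [ 0.75  1.01 -0.81  1.86  1.06  0.78  1.26]
4.9634278673804655
```

View pics/s9.png

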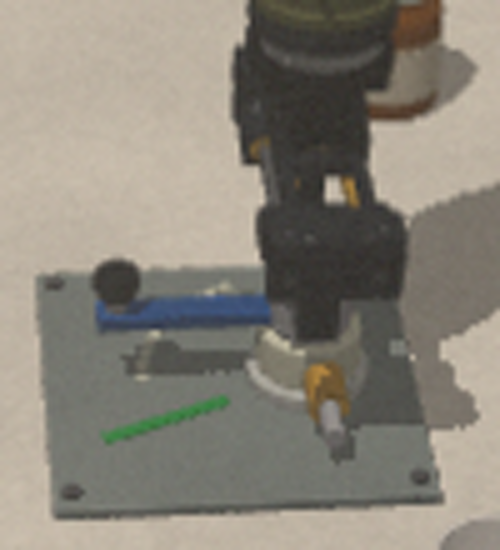

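Emit:
{"name": "send_rows", "arguments": {
  "motion": [
    [[0, -0.6, 0, 0, 0, 0, 1], [0, -0.6, 0, 0, 0, 0, 1], [0, -0.6, 0, 0, 0, 0, 1], [0, -0.6, 0, 0, 0, 0, 1], [0, -0.6, 0, 0, 0, 0, 1]]
  ]
}}

```text
clock: 17.57
tool_pos: [0.5214, -0.2116, 0.073]
eef_rot: [-0.676, -0.208, 0.208, 0.676]
contact_force: [-4.4, 1.9, 8.8]
opening: 0.571
```

Emit:
{"name": "send_rows", "arguments": {
  "motion": [
    [[0, -0.6, 0, 0, 0, 0, 1], [0, -0.6, 0, 0, 0, 0, 1], [0, -0.5, 0, 0, 0, 0, 1], [0, -0.25, 0, 0, 0, 0, 1], [0, 0, 0, 0, 0, 0, 1]]
  ]
}}

```text
clock: 17.98
tool_pos: [0.5212, -0.2115, 0.073]
eef_rot: [-0.658, -0.259, 0.259, 0.658]
contact_force: [-4.4, 0.9, 8.8]
opening: 0.57
```

```bash
cat > kn.py <<'E'
from h import *
import sys
s=st();print((2.324-s["yawz"])/.08)
S=imaging.snapshot("side");T=imaging.snapshot("top")
crop(S["img"],295,140,100,110,5,f"pics/s{sys.argv[1]}.png");crop(T["img"],340,180,120,110,5,f"pics/t{sys.argv[1]}.png")
a=.753;c=np.array([.5213,-.2118])
for z in(.05,.06,.077): 
    X=(*(c+.105*np.array([np.cos(a),np.sin(a)])),z);print("knob pred",z,proj(S,X),proj(T,X))
for d,n,(y0,y1,x0,x1) in((S,"S",(185,225,300,360)),(T,"T",(205,255,365,420))):
    hsv=cv2.cvtColor(d["img"],cv2.COLOR_RGB2HSV);m=cv2.inRange(hsv,(100,110,40),(125,255,255));k=np.zeros_like(m);k[y0:y1,x0:x1]=m[y0:y1,x0:x1]
    yy,xx=np.nonzero(k)
    if len(yy)<8: print(n,len(yy));continue
    P=np.array([onz(d,(x,y),.060)[:2] for x,y in zip(xx,yy)]);v=np.linalg.svd(P-P.mean(0))[2][0];v*=np.sign(v[0])
    print(n,len(yy),"blue dir",np.arctan2(v[1],v[0]),"centroid bearing",np.arctan2(*(P.mean(0)-c)[::-1]),P.mean(0))
E
python3 kn.py 10
```

```text
t 17.98 pos [ 0.5212 -0.2115  0.073 ] yawz 2.3219 tilt [-0.  0. -1.] F [-4.4  0.9  8.8] M [0.44 0.85 0.07] op 0.570 q [ 0.79  1.04 -0.88  1.86  1.11  0.84  1.62]
0.026178303185703244
knob pred 0.05 [322.26548352 213.28517262] [381.1327245  226.91575663]
knob pred 0.06 [322.27978955 210.30953274] [381.67666842 226.1497155 ]
knob pred 0.077 [322.30424497 205.19517144] [382.62372437 224.81586874]
S 79 blue dir 0.7655068568876796 centroid bearing 0.7972573159545294 [ 0.56359603 -0.16848869]
T 177 blue dir 0.7685954108854253 centroid bearing 0.748734806905131 [ 0.56443964 -0.1717131 ]
```

View pics/s10.png

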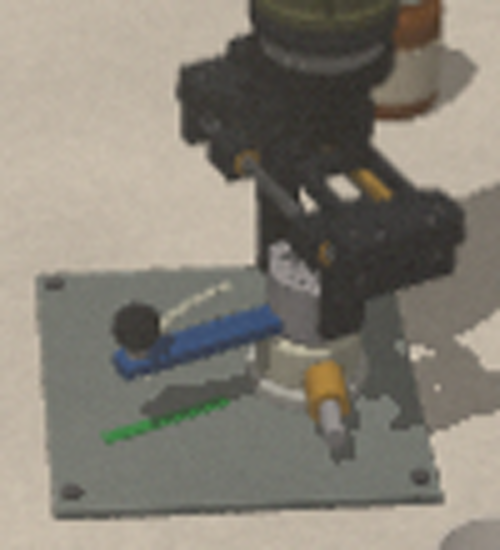

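View pics/t10.png

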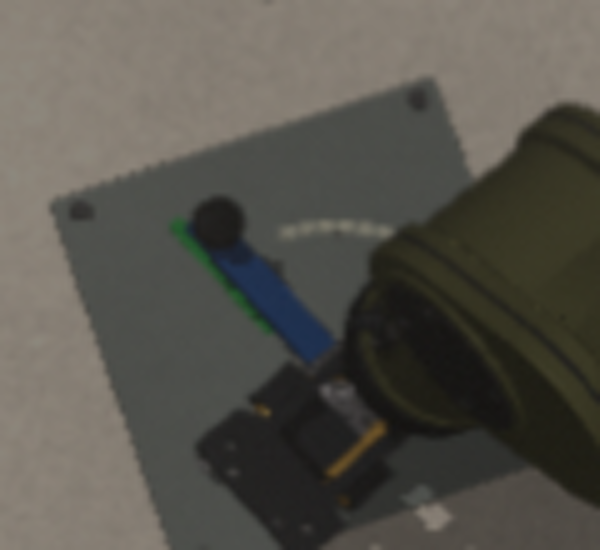

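Emit:
{"name": "send_rows", "arguments": {
  "motion": [
    [[0, 0, 0, 0, -0.03, 0, 1], [0, 0, 0, 0, 0, 0, 1], [0, 0, 0, 0, 0, 0, 0], [0, 0, 0, 0, 0, 0, -0.5], [0, 0, 0, 0, 0, 0, -0.5]]
  ]
}}

```text
clock: 18.5
tool_pos: [0.5222, -0.2128, 0.0725]
eef_rot: [0.658, 0.259, -0.259, -0.658]
contact_force: [-0.5, -0.2, 0.7]
opening: 0.703
```

Emit:
{"name": "send_rows", "arguments": {
  "motion": [
    [[0, 0, 0, 0, 0, 0, -0.8], [0, 0, 0, 0, 0, 0, -0.8], [0, 0, 0, 0, 0, 0, -0.8], [0, 0, 0, 0, 0, 0, -0.8], [0, 0, 0, 0, 0, 0, -0.8]]
  ]
}}

```text
clock: 18.92
tool_pos: [0.5216, -0.2125, 0.0722]
eef_rot: [0.658, 0.259, -0.259, -0.658]
contact_force: [-0.2, -0.1, 0.6]
opening: 0.899
```

```bash
python3 kn.py 11
```

```text
t 18.92 pos [ 0.5216 -0.2125  0.0722] yawz 2.3207 tilt [ 0. -0. -1.] F [-0.2 -0.1  0.6] M [ 0.05 -0.13 -0.06] op 0.899 q [ 0.79  1.04 -0.88  1.86  1.11  0.84  1.62]
0.040709236524022474
knob pred 0.05 [322.26548352 213.28517262] [381.1327245  226.91575663]
knob pred 0.06 [322.27978955 210.30953274] [381.67666842 226.1497155 ]
knob pred 0.077 [322.30424497 205.19517144] [382.62372437 224.81586874]
S 76 blue dir 0.7627521638688635 centroid bearing 0.7900194784395467 [ 0.56302791 -0.16968462]
T 180 blue dir 0.7781390376040894 centroid bearing 0.7478378299454084 [ 0.56463576 -0.17160322]
```

View pics/s11.png

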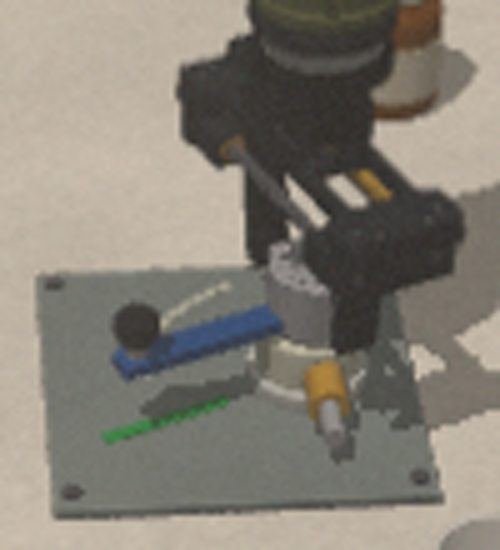

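The lever stayed put at release and the fingers are clear of it. I'll lift straight up.

Emit:
{"name": "send_rows", "arguments": {
  "motion": [
    [[0, 0, 0, 0, -0.3, 0, -0.8], [0, 0, 0, 0, -0.5, 0, -0.8], [0, 0, 0, 0, -0.8, 0, -0.8], [0, 0, 0, 0, -1, 0, -0.8], [0, 0, 0, 0, -1, 0, -0.8]]
  ]
}}

```text
clock: 19.43
tool_pos: [0.5215, -0.2122, 0.1458]
eef_rot: [-0.658, -0.259, 0.259, 0.658]
contact_force: [0.1, 0.2, -0.7]
opening: 0.898
```

Emit:
{"name": "send_rows", "arguments": {
  "motion": [
    [[0, 0, 0, 0, -1, 0, -0.8], [0, 0, 0, 0, -1, 0, -0.8], [0, 0, 0, 0, -1, 0, -0.8], [0, 0, 0, 0, -0.5, 0, -0.8], [0, 0, 0, 0, 0, 0, -0.8]]
  ]
}}

```text
clock: 19.85
tool_pos: [0.523, -0.2122, 0.2172]
eef_rot: [0.659, 0.26, -0.258, -0.657]
contact_force: [0.3, -0.0, 0.3]
opening: 0.902
```

```bash
python3 kn.py 12; python3 - <<'E'
from h import *
S=imaging.snapshot("side");cv2.imwrite("pics/s13.png",S["img"][:,:,::-1])
E
```

```text
t 19.85 pos [ 0.523  -0.2122  0.2172] yawz 2.3208 tilt [ 0.005 -0.001 -1.   ] F [ 0.3 -0.   0.3] M [ 0.09 -0.13 -0.05] op 0.902 q [ 0.86  0.85 -1.04  1.77  0.85  1.04  1.82]
0.03962565954606645
knob pred 0.05 [322.26548352 213.28517262] [381.1327245  226.91575663]
knob pred 0.06 [322.27978955 210.30953274] [381.67666842 226.1497155 ]
knob pred 0.077 [322.30424497 205.19517144] [382.62372437 224.81586874]
S 66 blue dir 0.7467487719750663 centroid bearing 0.7996781975682856 [ 0.56194174 -0.16998063]
T 163 blue dir 0.7787493318538322 centroid bearing 0.7505225187102169 [ 0.56646443 -0.16968088]
```

View pics/s12.png

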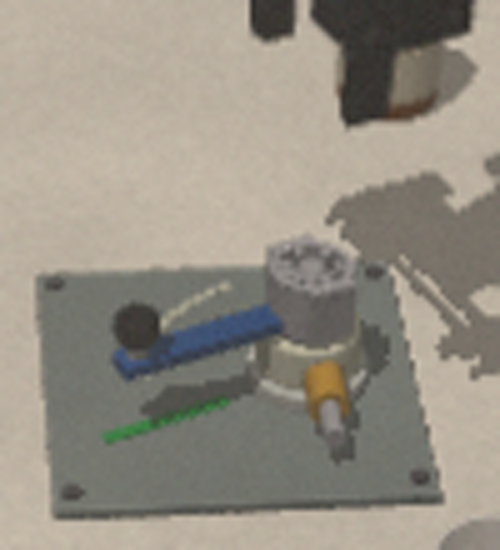

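View pics/s13.png

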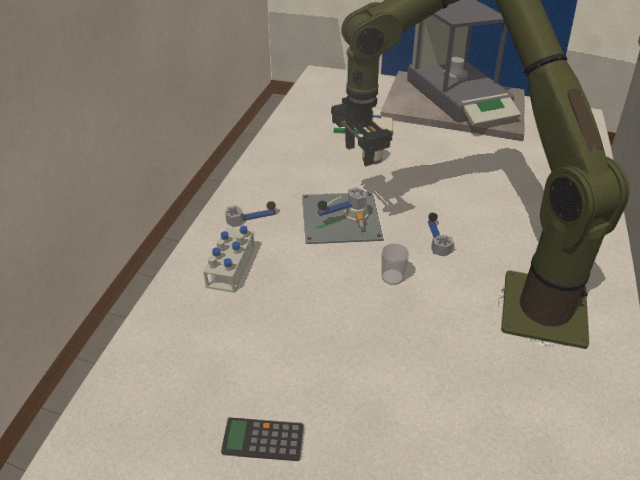

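View pics/t12.png

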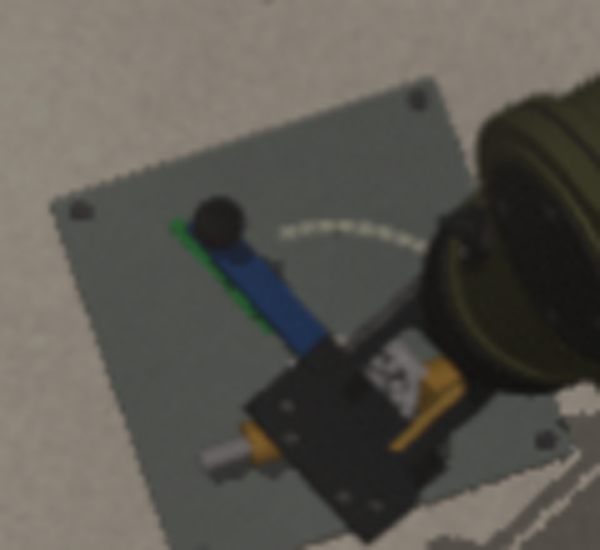

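The lever stands level with the stem tip flush in its hub (side crop (305,263)). The knob is at side (322.6,205) and top (383.5,224), within about 1 px of the prediction for the green mark. The other objects are where they were, so I'm handing in.

```bash
python3 - <<'E'
from h import *
print(job.finish_job())
E
```

```text
the job is handed in; nothing more can be done
None
```

The lever is back on the valve stem, pushed fully home, with its arm turned counter-clockwise over the green mark and the gripper clear. I handed the job in at about 20 s of the 64 s allowed.

- **Which lever:** I took the leftmost of the three, with its hub at about (0.482, 0.194).
- **Meshing:** I set the arm to the red line in the stem's gap, about -38° in the valve's frame. Lowering in 1–4 mm steps, the splines meshed on the first try. I corrected about 1 mm sideways, guided by the side force, which peaked near 4 N.
- **Seating:** It hit a firm stop at about 13 N of press with the tool at 73.0 mm. A full seat predicted 73.1 mm.
- **Turning:** I turned it about 61° with light pressure kept on. A torque of about 0.12–0.17 N m built up during the turn, which matches the stem turning with the lever.

**Last checks:**
- **Position:** After letting go, the knob was within about 1 px of where it should be in both cameras, and the stem tip looked flush with the hub top.
- **Angle:** The blue arm's fitted direction read 0.75 rad (side) and 0.78 rad (top) against a target of 0.753 rad. Its bearing from the stem axis read 0.80 rad (side) and 0.75 rad (top). The two cameras also disagree by 3–4 mm in y, so I used their average.
- **Other objects:** The rack, beaker, jar and calculator look unmoved in the final side picture. The jar is partly hidden by the gripper there, and I did not measure their positions.

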